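# Set the contact probe to 4 and hold it square on the marked spot of the round sample

## Task

Leaving the contact probe standing in its dock, turn the round sleeve on its top to mark 4; then take the probe out of the dock and hold its spring tip inside the ring marked on the round sample, square to the sample's sloping face, pressing lightly so that the tip is pushed about half-way in (about 4 N). Finish while still holding it there, with the sleeve still on 4. Do not press hard on the round sample, keep the probe and gripper off the square sample, and do not shift the other glassware and bottles.

Things in the scene. Friction and masses are not known exactly. Their poses are not given: they have to be found in the camera images.
- probe: White contact probe upright in the dock, about 0.3 kg. Square body 44 x 44 x 48 mm, best gripped by its flat sides (faces along its x and y). Origin: middle of the body's underside, resting on the dock's top; z runs up the axis, away from the tip; -x is the side with a black window. Below, a 24 mm square shank goes 40 mm into the dock and a steel plunger's ball tip reaches 62 mm below the origin.
- sleeve (a joint): Sleeve angle (rad), grows clockwise seen from above. Five short black marks on the body's top, counted clockwise: mark 1 at 0.0, 2 at 0.5, 3 at 1.0, 4 at 1.5, 5 at 2.0; mark 3 is on the probe's -x side, over the window. The pointer is the black line on the sleeve's top and side. Stops at -0.1 and 2.1. Stiff (0.06 N m), no clicks, stays where left. Allowed error 0.16.
- sleeve_mid (a point): Middle of the round ribbed aluminium sleeve on the probe's top, diameter 30 mm, 28 mm high, on the probe's axis 64 mm above the probe's origin (sleeve from 50 to 78 mm above it). To turn the sleeve alone the fingertips must stay above the body's top, 48 mm above the origin, that is 16 mm below this point; axes as the sleeve, z up.
- plunger (a joint): How far the spring tip is pushed into the probe, in m: 0 free, 0.010 fully in. The spring gives 1.0 N at the start of travel and 0.6 N more for each mm: 4 N at 5 mm, 7 N fully in; beyond that the probe is rigid.
- tip (a point): Lowest point of the steel ball tip (ball diameter 10 mm), on the probe's axis, 62 mm below the probe's origin when free; it moves up with the plunger.
- dock: Fixed grey block 90 x 90 x 70 mm high with a square socket (26 mm wide, 67 mm deep) open at the top; origin in the middle of its underside, its socket on its z axis. The probe must rise 65 mm to be clear of it.
- disc: The round sample: white disc of diameter 80 mm, 8 mm thick, clipped on a slant holder; origin in the middle of its underside, z is its outward face normal. It slopes 20 degrees from level, facing towards its holder's front (-x). Its face can be marred: no more than 12 N.
- spot (a point): Middle of the small black ring (diameter 17 mm, with a centre dot) on the face of the round sample, 18 mm from the disc's middle along its y, on the top surface; axes as the disc, z is outward normal to the face.
- holder_a: Fixed slant holder under the round sample, base 110 x 110 mm, highest edge 66 mm above the table (with sample about 70 mm); origin in the middle of its underside.
- slab: The square sample: white plate 74 x 74 x 8 mm with the same ring, on the other slant holder; not to be touched. Origin in the middle of its underside, z is its face normal.
- holder_b: Fixed slant holder under the square sample, the same as the other holder; origin in the middle of its underside.
- jar: Bystander: small glass jar, diameter 44 mm, 55 mm high, origin under its middle.
- vial: Bystander: small vial, diameter 26 mm, 48 mm high, origin under its middle.
- dish: Bystander: white evaporating dish, diameter 84 mm, 30 mm high, origin under its middle.
- amber: Bystander: amber bottle, diameter 70 mm, 140 mm high, origin under its middle.
- reagent: Bystander: clear bottle with a red cap, diameter 64 mm, 135 mm high, origin under its middle.
- wash: Bystander: white bottle, diameter 68 mm, 140 mm high, origin under its middle.
Mind the look-alikes: they are no part of the job. What is shaped like the probe but green or orange is not meant.

How it is judged:
On the way, in this order (a step that is already met when the one before it is completed fails the run):
1. the sleeve is on mark 4 while the probe still stands in its dock (value of joint sleeve between 1.34 and 1.66 rad and distance between probe and dock below 0.078 m), for 0.2 s.
2. the probe is lifted clear of the dock with the sleeve on mark 4 (value of joint sleeve between 1.34 and 1.66 rad and distance between probe and dock above 0.13 m and contact force between the fingers and probe above 1 N), for 0.1 s.
At the end, for the whole second after the job is handed in: Gripper holding the probe, clear of the dock, at rest; tip within 8 mm of the ring middle on the round sample, axis within 0.14 rad of square to its face, tip pushed in 1.8 to 8.5 mm with 1.5 to 7 N; sleeve on mark 4 within 0.16 rad (value of joint sleeve between 1.34 and 1.66 rad and value of joint plunger between 0.0018 and 0.0085 m and contact force between probe and disc between 1.5 and 7 N and distance between tip and spot below 0.008 m and angle between the z axis of probe and the z axis of disc, either way round below 0.14 rad and contact force between the fingers and probe above 1 N and contact force between probe and dock below 0.1 N and linear speed of probe below 0.02 m/s); the arm keeps its last pose, push and grip.
It fails at once if the round sample is pressed with more than 12 N (contact force between any of probe, the arm, the fingers and disc above 12 N).
It fails at once if the square sample is touched by the probe or the robot (contact force between any of probe, the arm, the fingers and slab above 0.5 N).
It fails at once if a jar, vial, dish or bottle is shifted by more than 30 mm (distance of any of jar, vial, dish, amber, reagent, wash from where it was at the start of the episode above 0.03 m).
It also fails if it takes over 59 s, if anything falls off the work surface, if the arm or the gripper's body presses on something with over 40 N, if the wrist force passes 120 N, or if a joint passes its speed limit or range.

## Robot

A 6-joint arm with a two-finger parallel gripper is mounted at the origin on the work surface. World frame = base frame: x ahead of the robot, y to its left, z up, the work surface at z = 0. Lengths are in m, angles in rad, forces in N, time in s.
With the tool pointing down it reaches from about 0.35 to 0.85 m from the base axis. Payload 8.1 kg.
Tool frame: the origin (TCP) lies on the centre line of the jaws, within the pads' length; the fingertips stand 17 mm ahead of it and the grasp point (between the pads) lies 2 mm behind it; z points along the fingers, y is the line along which they close (so a half turn about z gives the same grasp; the last joint's range is limited). The gripper opens to 93 mm and grips with 3 to 60 N. Pads are 15 mm wide; open, the fingers measure 128 mm over their backs; the gripper's body (75 mm by 188 mm) begins 65 mm behind the grasp point.
Start: joints at [1.049, 0.13, 1.488, -0, 1.523, -0.085], TCP at [0.254, 0.544, 0.236] pointing down, gripper open.
Joint ranges: [-2.96, 2.96], [-0.89, 2.26], [0.02, 2.5], [-1.34, 4.48], [0, 2.73], [-2.66, 2.66]. Speed limits (rad/s): [2.39, 2.39, 2.79, 3.14, 3.14, 3.14].

## Interface

Orientations are given as a rotation vector (axis times angle).
In Python, from plant import status, eyes, robot gives the robot as it stands. The module is installed in compiled form; this text tells all that it offers.
- The arm moves only by the tool servo_tool, never from a script. Its argument "plan" is text: rows parted by semicolons, each of 4 numbers parted by spaces: the shift along the tool's x, y, z in m, then the turn about the tool's z in degrees. A call has 1 to 12 rows; each row is the pose to reach, as a shift and turn from the pose commanded when the call began, along the tool's axes at that moment; what a row does not reach only later rows make up. A row lasts 1/12 s, in which the tool goes at most 41.7 mm and 7.16 degrees, less where a joint would pass 70% of its speed; a pose out of reach is approached as far as the arm can. A call with a gripper value outside its range is refused whole. "grip" is the closure, from -1 (fully open) to 1 (shut), set as the call begins (left out, the last holds). The fingers move at their own pace and stop on an object; "grip_force" is the grip in N (left out, the last holds). Time passes only in rows, so rows that repeat a pose let the fingers close. It gives the time, the measured TCP pose, the force, the opening and the grip force at its end, in the units of the state.
- status.read_state(): the state, without advancing time (a new reading comes with each control period).
- eyes.read_camera(name): name is "scene" or "top" or "wrist"; returns a dict with "image" (480x640x3 uint8, blue, green, red), "fovy" (degrees; the focal length in pixels is half the picture's height over the tangent of half this angle, whatever the lens; pixels are square), "cx", "cy" (the principal point, pixels), "world_from_camera" (4x4, takes a point from camera to world coordinates); the wrist camera has in their place "hand_eye" (4x4, takes a point from camera to tool coordinates, whose origin is the TCP and whose axes are the flange's). Camera axes: x right, y down, z forward; pixel columns grow to the right and rows downward; lengths in m; the calibration is good to about 2 mm. A picture is of the moment at which its call begins: read the wrist's pose just before it. There is no depth.
- robot.close_job(): hands the job in; it is judged then, once.
The state is a dict: "t": time; "q": joint angles; "dq": joint speeds; "joint_torque": joint torques, N m; "tool_pos": TCP position; "orientation": TCP orientation; "force": force on the tool from outside, world axes, zero at the start; "wrist_torque": the same for the moment, N m; "opening": finger opening in m; "gripper_force": force on a finger pad.
Only numpy, scipy, OpenCV 4.12 (cv2) and the standard library are available. Lean on these libraries where they do the work, as an engineer would, in place of code of your own. Each camera call takes 0.05 s, during which the arm holds its last target. There are 200 camera calls.

## Working session

There is one attempt and no reset: what is moved stays moved. The work goes in short steps, Python scripts to look and compute and a tool call to move; the robot and the scene stay as the last step left them, time stands still between calls to the robot, and variables do not carry over. Pictures are saved under pics/ and viewed, at most 12 in all, crops included, and the job is handed in when it is done.

Besides the shell and the picture viewer there is one more tool, called after "Request:" by a JSON object that holds its "op" and its "data". servo_tool: Moves the arm, as the interface text tells. Its arguments: {"type":"object","properties":{"plan":{"type":"string"},"grip":{"type":"number"},"grip_force":{"type":"number"}},"required":["plan"]}

```bash
mkdir -p pics
cat > h.py <<'E'
import numpy as np, cv2
from plant import status, eyes, robot
from scipy.spatial.transform import Rotation as R
def cam(n):
    s=status.read_state(); c=eyes.read_camera(n)
    f=240/np.tan(np.radians(c["fovy"])/2)
    if n=="wrist":
        T=np.eye(4);T[:3,:3]=R.from_rotvec(s["orientation"]).as_matrix();T[:3,3]=s["tool_pos"]
        W=T@np.array(c["hand_eye"])
    else: W=np.array(c["world_from_camera"])
    return c["image"],f,c["cx"],c["cy"],W
def proj(P,C):
    _,f,cx,cy,W=C
    p=np.linalg.inv(W)@np.append(P,1)
    return np.array([cx+f*p[0]/p[2],cy+f*p[1]/p[2]])
def ray(uv,C):
    _,f,cx,cy,W=C
    d=W[:3,:3]@np.array([(uv[0]-cx)/f,(uv[1]-cy)/f,1]); return W[:3,3],d/np.linalg.norm(d)
def atz(uv,C,z):
    o,d=ray(uv,C); return o+d*(z-o[2])/d[2]
def tri(a,Ca,b,Cb):
    o1,d1=ray(a,Ca);o2,d2=ray(b,Cb)
    t=np.linalg.lstsq(np.stack([d1,-d2],1),o2-o1,rcond=None)[0]
    p,q=o1+d1*t[0],o2+d2*t[1]; return (p+q)/2,np.linalg.norm(p-q)
def save(C,n):
    import pickle; cv2.imwrite(f'pics/{n}.png',C[0]); pickle.dump(C,open(f'{n}.pkl','wb'))
def load(n):
    import pickle; return pickle.load(open(f'{n}.pkl','rb'))
E
python3 - <<'E'
from h import *
for n in ("scene","top","wrist"):
    C=cam(n); save(C,n+'0'); print(n,C[1:4]); print(C[4].round(3))
s=status.read_state(); print(s)
E
```

```text
scene (np.float64(482.50069414949985), 324.69670040336575, 232.5088150124105)
[[ 0.683  0.477 -0.553  1.086]
 [ 0.731 -0.453  0.511 -0.49 ]
 [-0.007 -0.753 -0.658  0.745]
 [ 0.     0.     0.     1.   ]]
top (np.float64(599.1499745968742), 320.0689241055879, 232.55725535344678)
[[-0.027 -0.994  0.102  0.385]
 [-1.     0.027 -0.006  0.008]
 [ 0.004 -0.102 -0.995  1.508]
 [ 0.     0.     0.     1.   ]]
wrist (np.float64(345.9239909892462), 322.01575458237966, 239.84701595363103)
[[ 0.422  0.873  0.242  0.186]
 [ 0.906 -0.406 -0.115  0.576]
 [-0.002  0.269 -0.963  0.384]
 [ 0.     0.     0.     1.   ]]
{'t': 0.15, 'q': array([ 1.04859794e+00,  1.30977372e-01,  1.48903040e+00,  2.37207004e-05,
        1.52299799e+00, -8.54110470e-02]), 'dq': array([ 1.47993713e-03, -6.07894008e-05, -2.45189951e-03, -1.71850725e-04,
       -1.90943639e-03, -2.87765996e-04]), 'joint_torque': array([ 1.43600948e-03, -5.60470140e+01, -4.92336631e+01,  7.67820748e-02,
        3.02646984e-02, -6.65609468e-05]), 'tool_pos': array([0.25358955, 0.54332013, 0.23483387]), 'orientation': array([-6.80568021e-01, -3.06653373e+00,  2.10663102e-03]), 'force': array([0.2399294 , 0.08328684, 0.27599457]), 'wrist_torque': array([-0.06370436, -0.00025938,  0.01451821]), 'gripper_force': 0.0, 'opening': 0.09317531982634544}
```

View pics/scene0.png

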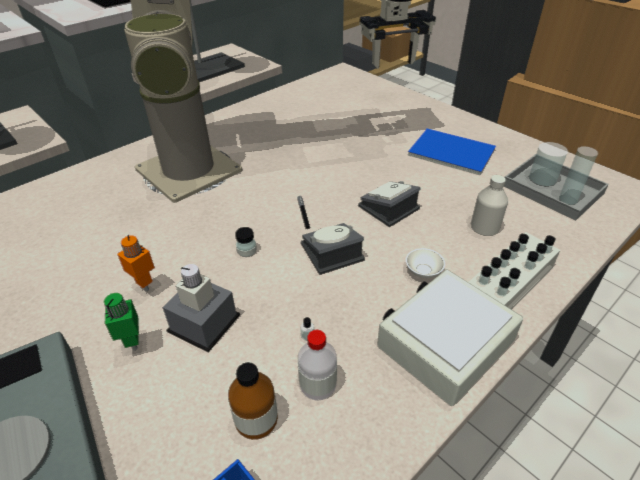

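View pics/top0.png

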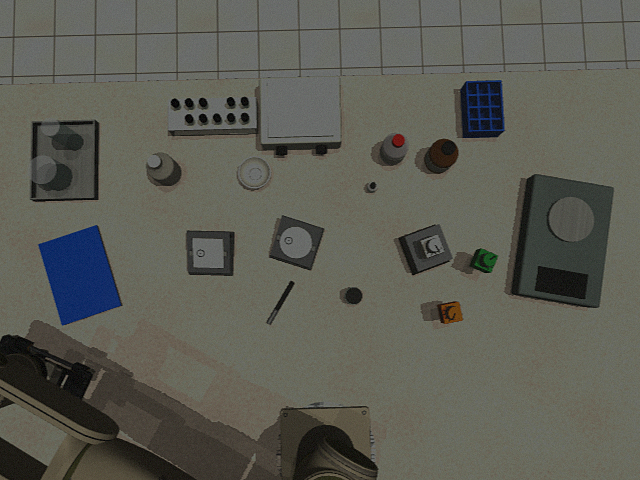

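The scene picture shows the white probe in its dock at (193,285), with green (122,318) and orange (135,260) look-alikes. The round sample is at (335,240), and the square one is behind it at (390,195). In the top picture the same things are at (431,246), (485,260), (451,312), (295,240) and (208,252). The white one fits, because it stands in the grey dock. I'll confirm this in one enlarged crop.

Run:
```python
from h import *
t=load('top0')[0]; s=load('scene0')[0]
def z(im,x,y,w,h): return cv2.resize(im[y:y+h,x:x+w],(400,300),interpolation=cv2.INTER_CUBIC)
t2=cv2.convertScaleAbs(t,alpha=1.6)
A=np.hstack([z(t2,390,215,80,60),z(t2,260,210,80,60)])
B=np.hstack([z(s,150,255,100,75),z(s,290,205,100,75)])
cv2.imwrite('pics/crop1.png',np.vstack([A,B]))
```

```text
(no output)
```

View pics/crop1.png

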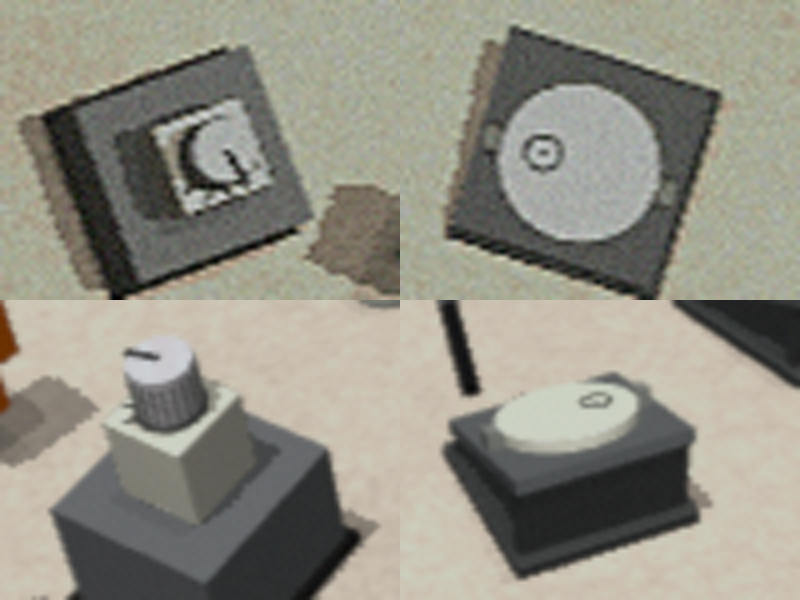

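The crop shows the white probe in the dock with its sleeve pointer line, and the ring on the round disc at top px (288.4,240.4) and scene px (338.8,230). The sleeve top is at top px (433,245) and scene px (190,270). Next I'll triangulate.

Run:
```python
from h import *
t=load('top0'); s=load('scene0')
print('sleeve top',tri((433,245),t,(190,270),s))
print('ring',tri((288.4,240.4),t,(338.8,230),s))
# dock top corners from top view crop, z=.07
for n,(x,y) in dict(tl=(78,100),tr=(243,48),br=(310,215),bl=(138,280)).items(): print(n,atz((390+x/5,215+y/5),t,.07).round(4))
for n,(x,y) in dict(tl=(512,28),tr=(720,95),br=(655,295),bl=(448,237)).items(): print('hold',n,atz((260+(x-400)/5,210+y/5),t,.045).round(4))
for n,p in dict(jar=(354,296),vial=(372,187),dish=(254,174),green=(485,260),orange=(451,312),red=(398,142),amb=(443,152)).items(): print(n,atz(p,t,.05).round(3))
T=status.read_state(); M=R.from_rotvec(T['orientation']).as_matrix(); print(M.round(3))
```

```text
sleeve top (array([ 0.48841847, -0.25906135,  0.14109392]), np.float64(0.001941445897395863))
ring (array([0.51687911, 0.07709512, 0.05151861]), np.float64(0.0011444029775613696))
tl [ 0.5203 -0.2071  0.07  ]
tr [ 0.5433 -0.2879  0.07  ]
br [ 0.4617 -0.3163  0.07  ]
bl [ 0.4328 -0.2322  0.07  ]
hold tl [0.5787 0.0904 0.045 ]
hold tr [ 0.5428 -0.011   0.045 ]
hold br [0.4456 0.0234 0.045 ]
hold bl [0.4767 0.1238 0.045 ]
jar [ 0.377 -0.079  0.05 ]
vial [ 0.643 -0.132  0.05 ]
dish [0.684 0.158 0.05 ]
green [ 0.456 -0.401  0.05 ]
orange [ 0.332 -0.312  0.05 ]
red [ 0.755 -0.201  0.05 ]
amb [ 0.726 -0.312  0.05 ]
[[-0.906  0.423 -0.001]
 [ 0.423  0.906 -0.001]
 [ 0.    -0.001 -1.   ]]
```

Request:
{"op": "servo_tool", "data": {"plan": "-0.023 -0.026 0 2; -0.046 -0.052 0 4; -0.069 -0.078 0 6; -0.092 -0.105 0 8; -0.115 -0.131 0 10; -0.138 -0.157 0 12; -0.161 -0.183 0 14; -0.184 -0.209 0 17; -0.207 -0.235 0 19; -0.230 -0.262 0 21; -0.253 -0.288 0 23; -0.276 -0.314 0 25", "grip": -1}}

```text
t: 1.15
tool_pos: [0.371, 0.1408, 0.2356]
orientation: [1.33, 2.846, 0.0]
force: [0.3, 1.0, 0.4]
opening: 0.0931
gripper_force: 0.0
```

Request:
{"op": "servo_tool", "data": {"plan": "-0.032 -0.014 0 2; -0.064 -0.028 0 4; -0.096 -0.042 0 6; -0.127 -0.056 0 8; -0.159 -0.070 0 10; -0.191 -0.084 0 12; -0.223 -0.098 0 14; -0.255 -0.112 0 16; -0.287 -0.126 0 18; -0.318 -0.140 0 20; -0.350 -0.154 0 22; -0.382 -0.168 0 24"}}

```text
t: 2.15
tool_pos: [0.4877, -0.26, 0.2352]
orientation: [-1.893, -2.506, -0.0]
force: [-0.4, 1.6, 0.5]
opening: 0.0925
gripper_force: 0.0
```

Run:
```python
from h import *
s=status.read_state(); print(s['tool_pos'],s['q'].round(3)); M=R.from_rotvec(s['orientation']).as_matrix(); print(np.degrees(np.arctan2(M[1,0],M[0,0])))
C=cam('wrist'); save(C,'w1'); print(C[4].round(3)); print(proj([.4885,-.26,.148],C))
```

```text
[ 0.48770679 -0.25999732  0.2352292 ] [-0.583  0.003  1.622  0.     1.517 -0.859]
105.86214318391326
[[ 0.962  0.264  0.073  0.468]
 [ 0.274 -0.926 -0.259 -0.187]
 [-0.001  0.269 -0.963  0.384]
 [ 0.     0.     0.     1.   ]]
[322.38473972 252.7955872 ]
```

View pics/w1.png

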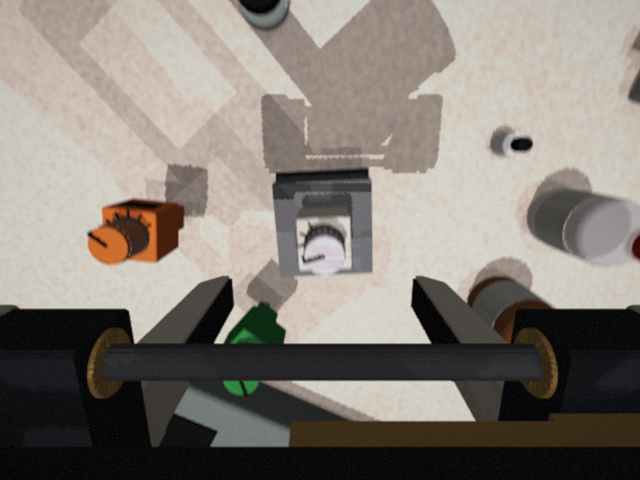

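The wrist view shows the white probe centred at about (323,245), with the dock edges nearly aligned with the image. The orange look-alike is at (130,235), the green at (250,350). I'll enlarge this to read the marks and pointer.

Run:
```python
from h import *
C=load('w1'); cv2.imwrite('pics/crop2.png',cv2.resize(C[0][195:285,265:385],(800,600),interpolation=cv2.INTER_CUBIC))
```

```text
(no output)
```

View pics/crop2.png

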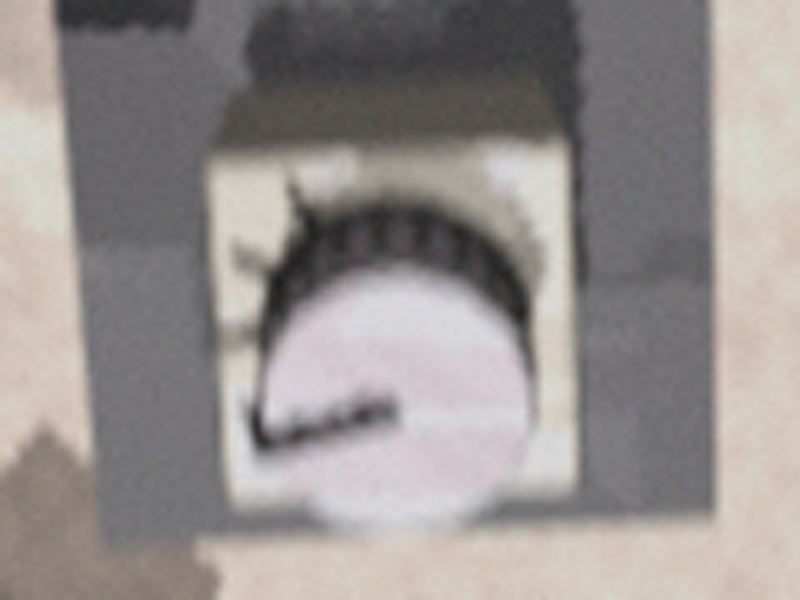

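The marks at crop (235,335), (245,255) and (295,190) are 3, 4 and 5, since mark 3 sits over the left face. The pointer runs from (395,405) to (262,440), between marks 2 and 3. I'll compute the angle in world axes.

Run:
```python
from h import *
C=load('w1'); k=20/3
P=lambda x,y:(265+x/k,195+y/k)
ang=lambda v:np.degrees(np.arctan2(v[1],v[0]))%360
b=[atz(P(*p),C,.118) for p in ((210,150),(570,145),(580,492),(230,500))]
print(np.round(b,4)); print('body ctr',np.mean(b,0)); print([ang(b[i]-b[j])%90 for i,j in ((1,0),(2,3),(0,3),(1,2))], [np.linalg.norm(b[i]-b[j]) for i,j in ((1,0),(2,3),(0,3),(1,2))])
c=atz(P(398,398),C,.148); e=atz(P(262,436),C,.148); print('sleeve ctr',c,'ptr',ang(e-c))
bc=np.mean(b,0)
for m in ((235,335),(245,255),(295,190)): print('mark',ang(atz(P(*m),C,.118)-bc))
d=[atz(P(*p),C,.07) for p in ((55,30),(105,540),(712,515),(710,0))]
print('dock edges',[ang(d[i]-d[j])%90 for i,j in ((0,1),(2,1),(3,2))])
# heights: triangulate sleeve top with top cam
print(tri((433,245),load('top0'),P(398,398),C))
```

```text
[[ 0.4636 -0.2468  0.118 ]
 [ 0.5042 -0.2346  0.118 ]
 [ 0.5182 -0.2758  0.118 ]
 [ 0.4772 -0.2886  0.118 ]]
body ctr [ 0.4908059  -0.26145751  0.118     ]
[np.float64(16.729710056228523), np.float64(17.317384466215348), np.float64(17.984413184733), np.float64(18.795713671369157)] [np.float64(0.0424087036217191), np.float64(0.04301722340164391), np.float64(0.04391212844213051), np.float64(0.04348865549690027)]
sleeve ctr [ 0.49049289 -0.26092375  0.148     ] ptr 212.29365597679416
mark 199.4286790816508
mark 170.2632968524604
mark 142.01541656809692
dock edges [np.float64(19.32290091984281), np.float64(18.443624037980857), np.float64(18.33332367276178)]
(array([ 0.48621537, -0.24949974,  0.1850612 ]), np.float64(0.0014176382850411774))
```

Request:
{"op": "servo_tool", "data": {"plan": "-0.001 0.001 0.015 0; -0.002 0.002 0.03 0; -0.002 0.002 0.045 0; -0.002 0.002 0.06 0; -0.002 0.002 0.06 0", "grip": -0.2, "grip_force": 25}}

```text
t: 2.62
tool_pos: [0.4883, -0.2585, 0.1717]
orientation: [-1.888, -2.504, 0.001]
force: [-0.6, 0.4, -0.3]
opening: 0.0645
gripper_force: 0.0
```

Run:
```python
from h import *
C=load('w1'); k=20/3
print('sleeve top',tri((190,270),load('scene0'),(265+398/k,195+398/k),C))
C=cam('wrist'); save(C,'w2'); s=status.read_state(); print(s['tool_pos'],s['opening'],s['force'])
p=proj([.4905,-.261,.133],C); print(p)
x,y=int(p[0])-100,int(p[1])-75
x=max(0,min(x,440));y=max(0,min(y,330));print(x,y)
cv2.imwrite('pics/crop3.png',cv2.resize(C[0][y:y+150,x:x+200],(800,600),interpolation=cv2.INTER_CUBIC))
```

```text
sleeve top (array([ 0.49104289, -0.26155787,  0.14467119]), np.float64(0.0009041843549302277))
[ 0.48887879 -0.25876346  0.17350686] 0.0603100277789455 [-0.82198279 -0.20916467  0.37959846]
[323.83532406 283.00588856]
223 208
```

View pics/crop3.png

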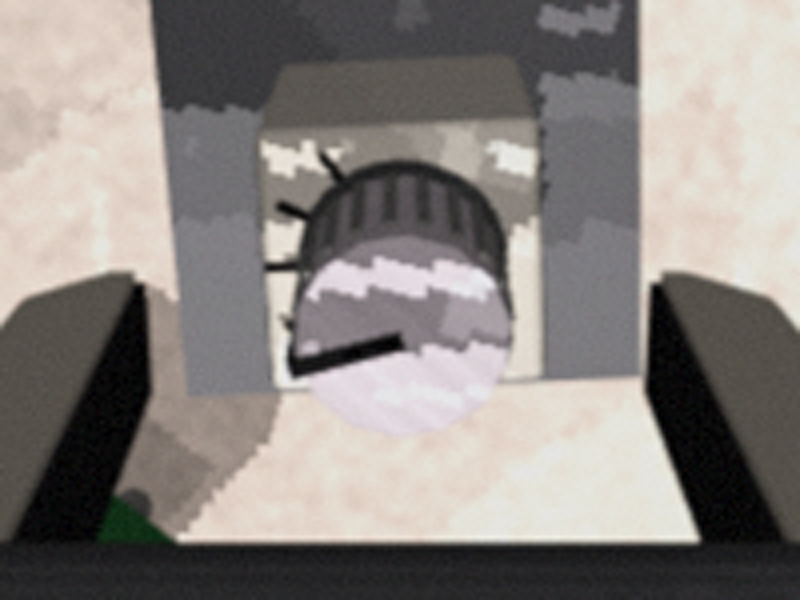

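The crop shows marks 5, 4, 3 and 2 at (325,165), (290,210), (280,267) and (287,322). The pointer runs from the centre (403,338) to (295,368). The sleeve is midway between the fingers.

Run:
```python
from h import *
C=load('w2');P=lambda x,y:(223+x/4,208+y/4)
ang=lambda v:np.degrees(np.arctan2(v[1],v[0]))%360
c=atz(P(404,335),C,.148); print(c, ang(atz(P(295,368),C,.148)-c))
b=atz(P(402,253),C,.118);print(b)
for m in ((325,165),(290,210),(280,267),(287,322)): print(ang(atz(P(*m),C,.118)-c))
print(tri((190,270),load('scene0'),P(404,335),C))
s=status.read_state(); M=R.from_rotvec(s['orientation']).as_matrix(); print((M.T@(np.array([c[0],c[1],.141])-s['tool_pos'])).round(4),np.degrees(np.arctan2(M[1,0],M[0,0])))
```

```text
[ 0.49026683 -0.25990461  0.148     ] 214.25652146492476
[ 0.48984097 -0.25943732  0.118     ]
145.10896193739006
172.64555799390038
201.3127291879718
226.97400934940222
(array([ 0.4908461 , -0.26125254,  0.14433498]), np.float64(0.00047012726245495163))
[-0.0016  0.0011  0.0325] 105.9741271260393
```

Request:
{"op": "servo_tool", "data": {"plan": "-0.001 0.001 0.011 0; -0.001 0.001 0.022 0; -0.001 0.001 0.033 0; -0.001 0.001 0.033 0; -0.001 0.001 0.033 0"}}

```text
t: 3.08
tool_pos: [0.4908, -0.2598, 0.1415]
orientation: [-1.89, -2.507, 0.0]
force: [-0.5, -0.4, -0.8]
opening: 0.0559
gripper_force: 0.0
```

Request:
{"op": "servo_tool", "data": {"plan": "0 0 0 0; 0 0 0 0; 0 0 0 0; 0 0 0 0; 0 0 0 0; 0 0 0 0; 0 0 0 0; 0 0 0 0", "grip": 1, "grip_force": 25}}

```text
t: 3.75
tool_pos: [0.4916, -0.2606, 0.1431]
orientation: [1.891, 2.508, -0.0]
force: [-1.9, -0.8, 3.0]
opening: 0.0294
gripper_force: 24.9
```

Request:
{"op": "servo_tool", "data": {"plan": "0 0 0 5; 0 0 0 10; 0 0 0 15; 0 0 0 20; 0 0 0 25; 0 0 0 30; 0 0 0 35; 0 0 0 40; 0 0 0 43; 0 0 0 43; 0 0 0 43; 0 0 0 43"}}

```text
t: 4.75
tool_pos: [0.4917, -0.2606, 0.143]
orientation: [2.677, 1.643, 0.0]
force: [-1.5, -0.8, 4.0]
opening: 0.0292
gripper_force: 24.9
```

Request:
{"op": "servo_tool", "data": {"plan": "0 0 0 0; 0 0 0 0; 0 0 0 0; 0 0 0 0; 0 0 -0.015 0; 0 0 -0.03 0; 0 0 -0.045 0; 0 0 -0.06 0; 0 0 -0.06 -15; 0 0 -0.06 -15; 0 0 -0.06 -15", "grip": -1}}

```text
t: 5.67
tool_pos: [0.4916, -0.2603, 0.2029]
orientation: [2.435, 1.984, 0.0]
force: [-0.2, 0.7, -0.8]
opening: 0.0927
gripper_force: 0.0
```

Run:
```python
from h import *
C=cam('wrist'); save(C,'w3'); s=status.read_state(); print(s['tool_pos'],s['opening'],s['q'].round(2))
p=proj([.4905,-.261,.133],C)
x,y=int(p[0])-70,int(p[1])-52
print(x,y)
cv2.imwrite('pics/crop4.png',cv2.resize(C[0][y:y+105,x:x+140],(800,600),interpolation=cv2.INTER_CUBIC))
```

```text
[ 0.49138149 -0.26021681  0.20248453] 0.09267494730501373 [-0.58  0.03  1.66  0.    1.46 -0.37]
250 209
```

View pics/crop4.png

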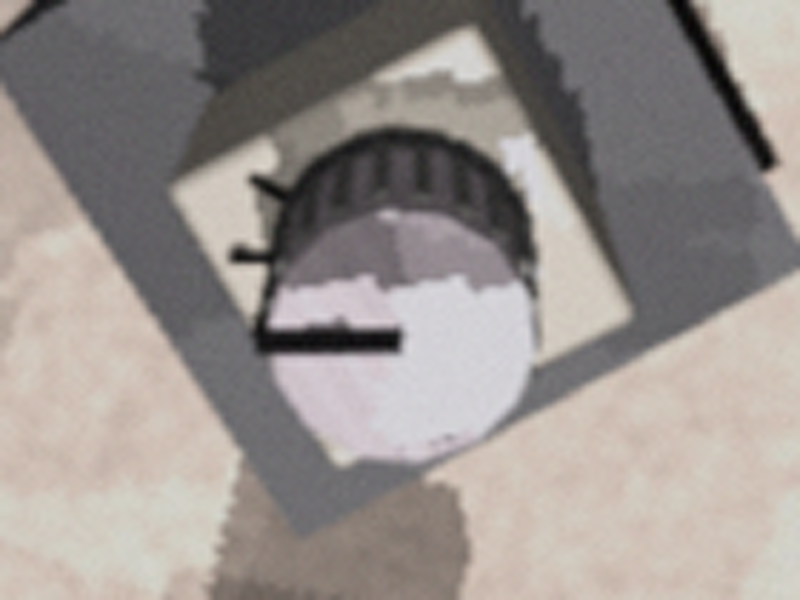

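The pointer and mark 4 both point exactly left (pointer at y≈340 about the sleeve centre, mark 4 at (240,255) about the body centre), so the sleeve is on 4. Next I'll align to the body and grip it.

Request:
{"op": "servo_tool", "data": {"plan": "0 0 0 -6; 0 0 0 -12; 0 0 0 -18; 0 0 0 -24; 0 0 0 -30; 0 0 0.02 -30; 0 0 0.045 -30; 0 0 0.07 -30; 0 0 0.09 -30; 0 0 0.108 -30; 0 0 0.108 -30; 0 0 0.108 -30"}}

```text
t: 6.72
tool_pos: [0.4904, -0.2596, 0.0934]
orientation: [-1.849, -2.536, 0.0]
force: [0.7, -0.4, 1.0]
opening: 0.0928
gripper_force: 0.0
```

Request:
{"op": "servo_tool", "data": {"plan": "0 0 0 0; 0 0 0 0; 0 0 0 0; 0 0 0 0; 0 0 0 0; 0 0 0 0; 0 0 0 0", "grip": 1, "grip_force": 20}}

```text
t: 7.3
tool_pos: [0.4915, -0.2604, 0.0949]
orientation: [1.847, 2.541, 0.0]
force: [-0.1, 0.3, 0.6]
opening: 0.051
gripper_force: 0.0
```

Request:
{"op": "servo_tool", "data": {"plan": "0 0 0 0; 0 0 0 0; 0 0 0 0; 0 0 0 0; 0 0 0 0"}}

```text
t: 7.72
tool_pos: [0.4906, -0.261, 0.0949]
orientation: [-1.847, -2.54, 0.003]
force: [-3.7, -2.4, 3.4]
opening: 0.044
gripper_force: 20.0
```

Request:
{"op": "servo_tool", "data": {"plan": "0 0 -0.008 0; 0 0 -0.016 0; 0 0 -0.024 0; 0 0 -0.032 0; 0 0 -0.04 0; 0 0 -0.048 0; 0 0 -0.048 0; 0 0 -0.048 0"}}

```text
t: 8.38
tool_pos: [0.4926, -0.2606, 0.1442]
orientation: [1.845, 2.539, 0.001]
force: [-0.3, -0.5, -2.8]
opening: 0.0441
gripper_force: 20.0
```

Request:
{"op": "servo_tool", "data": {"plan": "0.003 0 0 0; 0.006 0 0 0; 0.009 0 0 0; 0.012 0 0 0; 0.015 0 0 0; 0.018 0 0 0; 0.018 0 0 0"}}

```text
t: 8.97
tool_pos: [0.4857, -0.2429, 0.1426]
orientation: [1.847, 2.541, -0.0]
force: [1.4, -3.0, -4.4]
opening: 0.0436
gripper_force: 20.0
```

Request:
{"op": "servo_tool", "data": {"plan": "0.003 0 0 0; 0.006 0 0 0; 0.009 0 0 0; 0.012 0 0 0; 0.015 0 0 0; 0.018 0 0 0; 0.018 0 0 0; 0.018 0 0 0"}}

```text
t: 9.63
tool_pos: [0.4804, -0.226, 0.1429]
orientation: [1.847, 2.541, 0.0]
force: [-0.0, -3.2, -1.2]
opening: 0.0436
gripper_force: 20.0
```

Run:
```python
from h import *
s=status.read_state(); print(s['tool_pos'],s['force'],s['opening'],s['wrist_torque'])
a=cam('scene'); save(a,'s1'); b=cam('top'); save(b,'t1'); c=cam('wrist'); save(c,'w4')
G=s['tool_pos']+[0,0,.002]
out=[]
for C,n in ((a,40),(b,40),(c,90)):
    p=proj(G,C); x,y=int(p[0]-n*4/3),int(p[1]-n); x=max(x,0);y=max(0,min(y,480-2*n)); print(x,y,n)
    out.append(cv2.resize(C[0][y:y+2*n,x:x+int(n*8/3)],(400,300),interpolation=cv2.INTER_CUBIC))
out.append(np.zeros_like(out[0]))
cv2.imwrite('pics/crop5.png',np.vstack([np.hstack(out[:2]),np.hstack(out[2:])]))
```

```text
[ 0.48042505 -0.22604794  0.14291849] [-0.03166343 -3.17999305 -1.21162602] 0.04356794756330646 [-0.69341342 -0.10033629  0.01458341]
150 217 40
366 208 40
200 220 90
```

View pics/crop5.png

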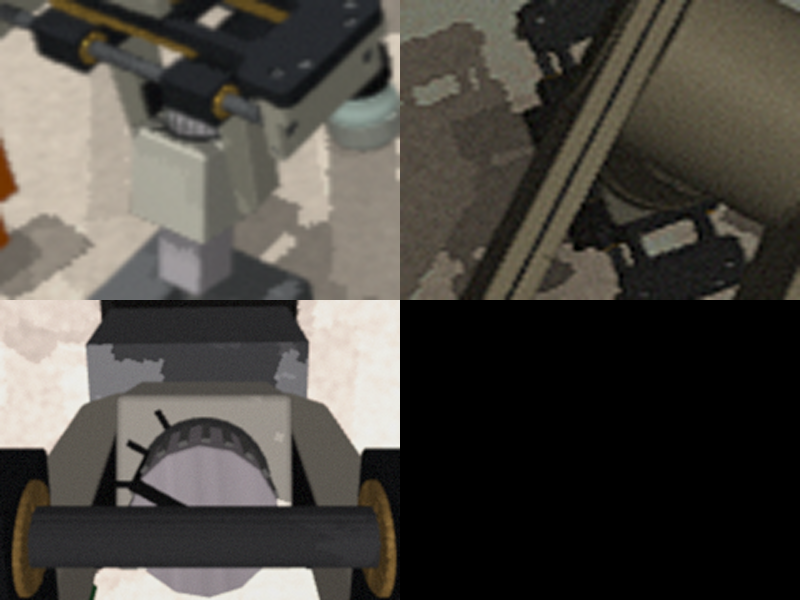

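The scene crop shows the body tilted in the grip with the shank out of the dock. In the wrist crop the body's upper edge is at px (271–375, 277) and the near rim of the sleeve top is at px (325, 308). I'll fit the tilt to these.

```bash
cat >> h.py <<'E'
def model(th,g,x0,tp,M):
    # probe point (x along tool x, z up axis) -> world; g: grip height above origin; th: tilt, top leaning to +tool x
    def f(x,y,z):
        dx,dz=x-x0,z-g
        X=dx*np.cos(th)+dz*np.sin(th); Z=-dx*np.sin(th)+dz*np.cos(th)
        return tp+M@np.array([X,y,-Z-.002])
    return f
E
python3 - <<'E'
from h import *
from scipy.optimize import least_squares
C=load('w4'); tp=np.array([0.48042505,-0.22604794,0.14291849]); M=R.from_rotvec([1.847,2.541,0]).as_matrix()
obs=[((22,-22,48),(270.8,277)),((22,22,48),(374.6,277)),((15,0,78),(325,308)),((22,0,48),(323,277))]
for g in (.025,.027,.029):
    def r(p):
        f=model(p[0],g,p[1],tp,M); e=[]
        for P,uv in obs:
            q=proj(f(*np.array(P)/1000),C); e+=[q[1]-uv[1]]
        return e
    s=least_squares(r,[.3,0],x_scale=[.1,.001]); print(g,np.degrees(s.x[0]),s.x[1],np.round(s.fun,1))
for d in (0,10,15,20,25,30):
    f=model(np.radians(d),.027,0,tp,M); print(d,[proj(f(*np.array(P)/1000),C).round(0) for P,_ in obs[:3]])
E
```

```text
0.025 16.45317674825828 0.004258196044571086 [-0.1  0.1 -0.   0. ]
0.027 16.115346338622803 0.004308981379696609 [-0.1  0.1 -0.   0. ]
0.029 15.776434233066245 0.00438248748836006 [-0.1  0.1 -0.   0. ]
0 [array([265., 284.]), array([377., 284.]), array([320., 343.])]
10 [array([266., 273.]), array([375., 273.]), array([320., 313.])]
15 [array([267., 267.]), array([375., 268.]), array([320., 298.])]
20 [array([267., 263.]), array([374., 263.]), array([320., 283.])]
25 [array([268., 259.]), array([373., 259.]), array([320., 270.])]
30 [array([269., 255.]), array([372., 255.]), array([320., 257.])]
```

Run:
```python
from h import *
from scipy.optimize import least_squares
C=load('w4'); tp=np.array([0.48042505,-0.22604794,0.14291849]); M=R.from_rotvec([1.847,2.541,0]).as_matrix()
# scene view: print crops for subpixel: body corners in scene
S=load('s1')
obs=[((22,-22,48),(270.8,277)),((22,22,48),(374.6,277))]
# scene crop scale 3.75, origin 150,217 : corners: top edges (135,128),(212,143)?; bottom (130,210),(208,240)
for d,g,x0 in ((16,.027,.0043),(20,.027,0),(20,.033,.004),(16,.033,.004)):
    f=model(np.radians(d),g,x0,tp,M)
    print(d,g,x0,'scene crop px',{(a,b,c):((proj(f(a*.022,b*.022,c),S)-[150,217])*3.75).round(0).tolist() for a in(-1,1) for b in (-1,1) for c in (0,.048)})
    print('  wrist',[proj(f(*np.array(P)/1000),C).round(1).tolist() for P,_ in obs], proj(f(.015,0,.078),C).round(0))
```

```text
16 0.027 0.0043 scene crop px {(-1, -1, 0): [128.0, 205.0], (-1, -1, 0.048): [128.0, 118.0], (-1, 1, 0): [200.0, 237.0], (-1, 1, 0.048): [202.0, 149.0], (1, -1, 0): [191.0, 168.0], (1, -1, 0.048): [192.0, 84.0], (1, 1, 0): [261.0, 199.0], (1, 1, 0.048): [264.0, 113.0]}
  wrist [[266.7, 277.0], [374.5, 277.1]] [320. 308.]
20 0.027 0 scene crop px {(-1, -1, 0): [132.0, 200.0], (-1, -1, 0.048): [137.0, 110.0], (-1, 1, 0): [204.0, 232.0], (-1, 1, 0.048): [210.0, 141.0], (1, -1, 0): [194.0, 169.0], (1, -1, 0.048): [200.0, 82.0], (1, 1, 0): [264.0, 199.0], (1, 1, 0.048): [271.0, 112.0]}
  wrist [[267.3, 262.8], [374.0, 262.9]] [320. 283.]
20 0.033 0.004 scene crop px {(-1, -1, 0): [125.0, 214.0], (-1, -1, 0.048): [130.0, 124.0], (-1, 1, 0): [197.0, 246.0], (-1, 1, 0.048): [204.0, 156.0], (1, -1, 0): [188.0, 182.0], (1, -1, 0.048): [193.0, 96.0], (1, 1, 0): [258.0, 213.0], (1, 1, 0.048): [265.0, 125.0]}
  wrist [[269.4, 272.3], [372.0, 272.4]] [320. 294.]
16 0.033 0.004 scene crop px {(-1, -1, 0): [129.0, 215.0], (-1, -1, 0.048): [128.0, 129.0], (-1, 1, 0): [201.0, 248.0], (-1, 1, 0.048): [202.0, 160.0], (1, -1, 0): [191.0, 178.0], (1, -1, 0.048): [192.0, 94.0], (1, 1, 0): [261.0, 209.0], (1, 1, 0.048): [264.0, 124.0]}
  wrist [[268.9, 274.9], [372.4, 275.0]] [320. 304.]
```

Request:
{"op": "servo_tool", "data": {"plan": "0.001 0 0 0; 0.003 0 0 0; 0.003 0 0 0; 0.003 0 -0.003 0; 0.003 0 -0.008 0; 0.003 0 -0.016 0; 0.003 0 -0.03 0; 0.003 0 -0.045 0; 0.003 0 -0.06 0; 0.003 0 -0.08 0; 0.003 0 -0.09 0; 0.003 0 -0.09 0"}}

```text
t: 10.78
tool_pos: [0.4808, -0.2237, 0.2362]
orientation: [1.844, 2.538, 0.001]
force: [-0.4, -0.2, -2.0]
opening: 0.0437
gripper_force: 20.0
```

Request:
{"op": "servo_tool", "data": {"plan": "0 0 0 0; 0 0 0 0; 0 0 0 0; 0 0 0 0", "grip_force": 45}}

```text
t: 11.12
tool_pos: [0.4788, -0.2228, 0.2312]
orientation: [-1.846, -2.539, 0.0]
force: [0.6, -0.9, -2.5]
opening: 0.044
gripper_force: 45.0
```

Run:
```python
from h import *
s=status.read_state(); print(s['tool_pos'],s['orientation'],s['force'],s['opening'],s['q'].round(2))
a=cam('scene'); save(a,'s2'); c=cam('wrist'); save(c,'w5')
print(c[4].round(3).tolist())
x,y=int(proj(s['tool_pos']-[0,0,.03],a)[0])-60,int(proj(s['tool_pos']-[0,0,.03],a)[1])-60; print(x,y)
A=cv2.resize(a[0][y:y+150,x:x+100],(400,600),interpolation=cv2.INTER_CUBIC)
B=cv2.resize(c[0][240:420,260:380],(400,600),interpolation=cv2.INTER_CUBIC)
cv2.imwrite('pics/crop6.png',np.hstack([A,B]))
```

```text
[ 0.47877878 -0.22282063  0.23119392] [-1.84574715e+00 -2.53925718e+00  2.34497200e-04] [ 0.61719376 -0.87291138 -2.50697947] 0.043974300310877575 [-0.53 -0.06  1.69  0.    1.51 -0.85]
[[0.951, 0.298, 0.081, 0.456], [0.309, -0.916, -0.255, -0.151], [-0.002, 0.268, -0.964, 0.381], [0.0, 0.0, 0.0, 1.0]]
139 172
```

View pics/crop6.png

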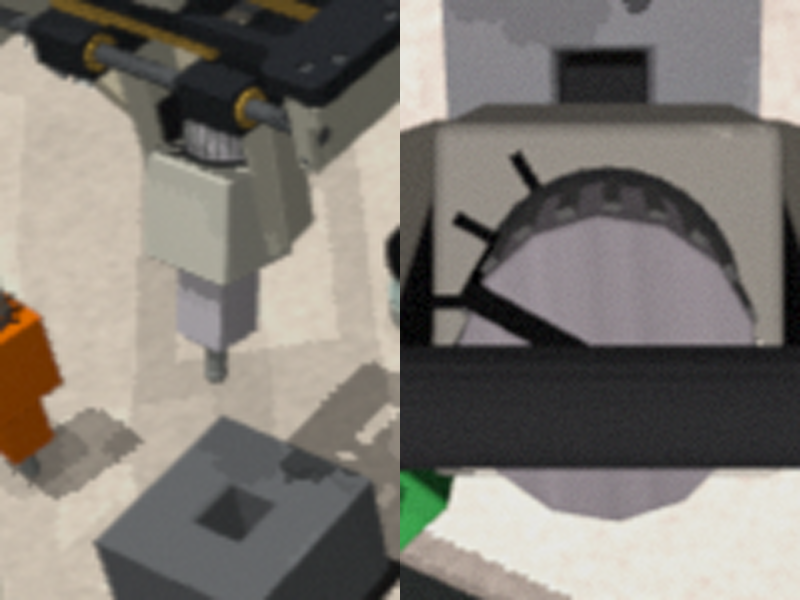

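The probe is lifted clear. In the scene crop the tip ball is at (215,383) and the body's lower front corner at (222,285). The wrist crop shows body edges at y=125 and y=103, sleeve rims at y=215 and y=520, and the pointer still lined up with mark 4. I'll fit the held pose.

Run:
```python
from h import *
from scipy.optimize import least_squares
C=load('w5');S=load('s2'); tp=np.array([0.47877878,-0.22282063,0.23119392]); M=R.from_rotvec([-1.84574715,-2.53925718,0]).as_matrix()
print(proj([*tp[:2],tp[2]-.03],S))
W=lambda x,y:(260+(x-400)/(10/3),240+y/(10/3)); Q=lambda x,y:(139+x/4,172+y/4)
obs=[(C,(22,-22,48),W(435,125)),(C,(22,22,48),W(782,125)),(C,(22,-22,0),W(480,103)),(C,(22,22,0),W(737,103)),
(C,'r+',W(612,215)),(C,'r-',W(615,520)),
(S,(-22,-22,48),Q(150,150)),(S,(-22,-22,0),Q(143,255)),(S,(-22,22,0),Q(222,285)),(S,(-22,22,48),Q(235,183)),(S,(0,0,-57),Q(215,367))]
def res(p,W_=1):
    f=model(p[0],p[1],p[2],tp,M); e=[]
    for cam_,P,uv in obs:
        if P=='r+':P=(15,p[3]*1000,78)
        elif P=='r-':P=(-15,p[3]*1000,78)
        else: P=(P[0],P[1]+p[3]*1000,P[2])
        q=proj(f(*np.array(P)/1000),cam_)-uv
        if cam_ is S: q=q-p[4:6]
        e+=list(q)
    return np.array(e+[p[4]/2,p[5]/2])
s=least_squares(res,[.3,.027,0,0,0,0],x_scale=[.1,.01,.01,.01,1,1],loss='soft_l1')
print(np.degrees(s.x[0]),s.x[1:]); print(res(s.x)[:-2].reshape(-1,2).round(1).tolist())
f=model(*s.x[:3],tp,M); t=f(0,s.x[3],-.062); print('tip',t,'in tool',M.T@(t-tp))
```

```text
[199.37177609 232.14687602]
17.686841522776994 [ 0.0311891   0.00555641  0.00110918 -0.47755904  0.36695064]
[[0.5, -0.2], [0.6, -0.1], [-0.4, 0.2], [1.0, 0.2], [-0.2, 0.3], [-1.2, -0.3], [-1.3, -0.3], [0.3, -0.4], [0.9, 0.7], [-1.6, -0.3], [0.7, 0.5]]
tip [ 0.49003993 -0.25432465  0.14603165] in tool [-0.03360594  0.00110918  0.08509606]
```

Request:
{"op": "servo_tool", "data": {"plan": "0.02 0.011 0 -4; 0.042 0.024 0 -8; 0.065 0.037 0 -13; 0.087 0.05 0 -18; 0.11 0.062 0 -22; 0.13 0.074 0 -27; 0.152 0.087 0 -31; 0.174 0.099 0 -36; 0.195 0.111 0 -40; 0.217 0.124 0 -44; 0.24 0.137 0 -49; 0.26 0.149 0 -53"}}

```text
t: 12.22
tool_pos: [0.5408, 0.0717, 0.2323]
orientation: [-0.512, -3.099, -0.0]
force: [0.4, -0.6, -2.4]
opening: 0.044
gripper_force: 45.0
```

Request:
{"op": "servo_tool", "data": {"plan": "0 0 0 0; 0 0 0 0; 0 0 0 0"}}

```text
t: 12.47
tool_pos: [0.5407, 0.0698, 0.2322]
orientation: [-0.52, -3.098, 0.001]
force: [0.2, -1.1, -3.0]
opening: 0.0436
gripper_force: 45.0
```

Run:
```python
from h import *
s=status.read_state(); print(s['tool_pos'],s['orientation'],s['force'],s['opening'],s['q'].round(2))
c=cam('wrist'); save(c,'w6'); p=proj([.517,.077,.0515],c); print(p)
x,y=int(p[0])-100,max(0,int(p[1])-75); print(x,y)
A=cv2.resize(c[0][y:y+150,x:x+200],(800,600),interpolation=cv2.INTER_CUBIC)
cv2.imwrite('pics/crop7.png',A)
```

```text
[0.54065635 0.06977645 0.23221693] [-5.20150298e-01 -3.09753434e+00  8.75675069e-04] [ 0.22730513 -1.08572103 -2.98376845] 0.04363678909416186 [ 0.03 -0.02  1.65 -0.    1.51 -1.2 ]
[320.26399331 197.59339274]
220 122
```

View pics/crop7.png

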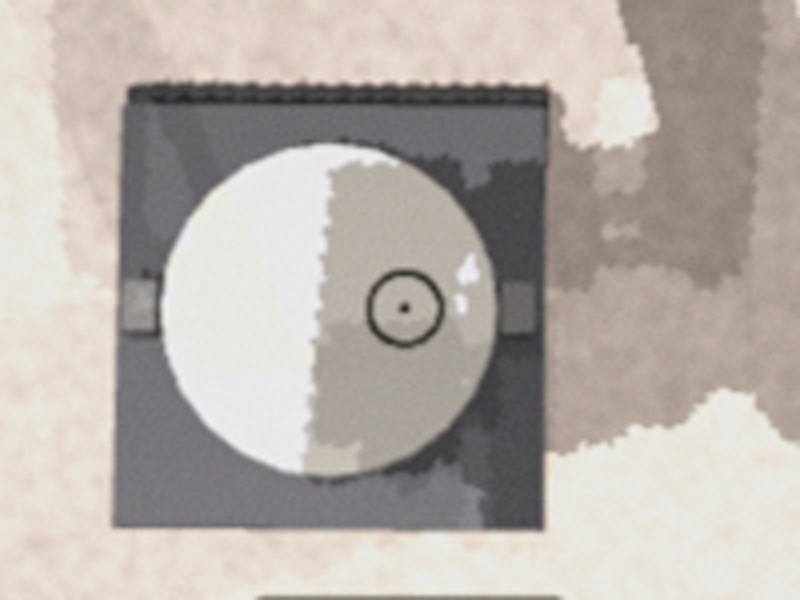

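The ring dot is at crop (404,308), px (321,199). The holder edges are square to the picture, and the lower (front) edge is at the top, towards the robot.

Run:
```python
from h import *
C=load('w6'); uv=(321,199)
print(tri(uv,C,(338.8,230),load('scene0')),tri(uv,C,(288.4,240.4),load('top0')))
for z in (.05,.055): print(atz(uv,C,z))
P=lambda x,y:(220+x/4,122+y/4)
for a,b in (((128,88),(548,90)),((113,526),(543,529)),((140,305),(518,307))):
    d=atz(P(*b),C,.05)-atz(P(*a),C,.05); print(np.degrees(np.arctan2(d[1],d[0])),np.linalg.norm(d))
# disc width along level diameter at ring height -> depth
d=atz(P(162,308),C,.053)-atz(P(497,308),C,.053); print(np.linalg.norm(d))
s=status.read_state(); M=R.from_rotvec(s['orientation']).as_matrix(); tp=s['tool_pos']
t=tp+M@[-.0336,.0011,.0851]; print('tip',t, 'a',np.degrees(np.arctan2(M[1,0],M[0,0])))
ring=np.array([.517,.0775,.053])
print('tool delta to touch', (M.T@(ring-t)).round(4))
```

```text
(array([0.51816197, 0.0770498 , 0.05245477]), np.float64(0.0006143887615758134)) (array([0.51705617, 0.07696116, 0.0553129 ]), np.float64(0.002019381757811501))
[0.5187266  0.07714251 0.05      ]
[0.5180007  0.07741509 0.055     ]
70.72065499577924 0.09698029926243013
70.58756051944664 0.1081418586407738
70.69026525698516 0.09096817593000232
0.07992674451543157
tip [0.57274862 0.05940642 0.14722616] a 160.89429761471536
tool delta to touch [ 0.0586 -0.0011  0.0943]
```

Request:
{"op": "servo_tool", "data": {"plan": "0.015 0 0 0; 0.03 0 0.002 0; 0.045 0 0.008 0; 0.056 -0.001 0.02 0; 0.063 -0.001 0.035 0; 0.066 -0.001 0.05 0; 0.066 -0.001 0.062 0; 0.066 -0.001 0.071 0; 0.066 -0.001 0.071 0; 0.066 -0.001 0.071 0; 0.066 -0.001 0.071 0"}}

```text
t: 13.43
tool_pos: [0.4789, 0.0904, 0.1624]
orientation: [0.52, 3.097, 0.0]
force: [0.1, 0.8, -1.2]
opening: 0.0438
gripper_force: 45.0
```

Run:
```python
from h import *
s=status.read_state(); print(s['tool_pos'],s['orientation'],s['force'])
M=R.from_rotvec(s['orientation']).as_matrix(); tp=s['tool_pos']
t=tp+M@[-.0336,.0011,.0851]; ring=np.array([.5182,.0772,.0527]); print('tip',t,(M.T@(ring-t)).round(4))
a=cam('scene'); save(a,'s3'); w=cam('wrist'); save(w,'w7')
print('scene tip,ring',proj(t,a),proj(ring,a)); print('wrist',proj(t,w),proj(ring,w))
A=cv2.resize(a[0][190:265,290:390],(800,600),interpolation=cv2.INTER_CUBIC)
cv2.imwrite('pics/crop8.png',A)
```

```text
[0.4788947  0.09039461 0.16243024] [5.20056701e-01 3.09724739e+00 3.91643882e-04] [ 0.109127    0.75680046 -1.23554327]
tip [0.5110977  0.08046719 0.07736207] [-0.0078 -0.0008  0.0247]
scene tip,ring [337.93903573 219.0739796 ] [339.0021554 229.8847192]
wrist [321.94156833 295.62186838] [320.99269053 291.51478146]
```

View pics/crop8.png

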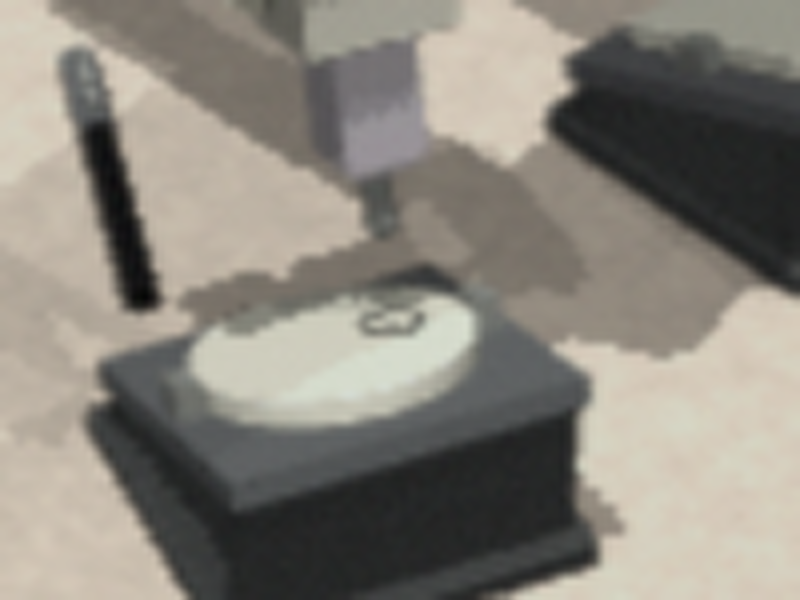

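The tip in the scene crop is at (380,237), px (337.5,219.6), within 1 px of the prediction (337.9,219.1), so the held-pose fit holds. Now I'll approach along the normal.

Request:
{"op": "servo_tool", "data": {"plan": "-0.002 0 0.006 0; -0.004 -0.001 0.012 0; -0.005 -0.001 0.017 0; -0.0065 -0.001 0.021 0; -0.0065 -0.001 0.021 0; -0.0065 -0.001 0.021 0; -0.0065 -0.001 0.021 0; -0.0065 -0.001 0.021 0; -0.0065 -0.001 0.021 0; -0.0065 -0.001 0.021 0"}}

```text
t: 14.37
tool_pos: [0.4841, 0.0876, 0.1409]
orientation: [0.519, 3.098, 0.0]
force: [0.9, 0.9, -2.6]
opening: 0.0437
gripper_force: 45.0
```

```bash
cat > f.py <<'E'
from h import *
F=[];Tt=[];TP=[]
for i in range(12):
    eyes.read_camera('top'); s=status.read_state(); F.append(s['force']);Tt.append(s['wrist_torque']);TP.append(s['tool_pos'])
M=R.from_rotvec(s['orientation']).as_matrix(); tp=np.mean(TP,0)
t=tp+M@[-.0336,.0011,.0851]; ring=np.array([.5182,.0772,.0527]); print(s['t'],'tp',tp,np.std(TP,0).round(4),'to ring',(M.T@(ring-t)).round(4))
print('F',np.mean(F,0).round(2),np.std(F,0).round(2),'tool',(M.T@np.mean(F,0)).round(2),'T',np.mean(Tt,0).round(3))
E
python3 f.py
```

```text
14.9667 tp [0.48402852 0.0875765  0.14071066] [0.     0.     0.0001] to ring [-0.0021  0.0002  0.0029]
F [-0.12 -0.1  -2.21] [0.4  0.43 0.43] tool [ 0.08 -0.13  2.21] T [0.007 0.015 0.005]
```

Request:
{"op": "servo_tool", "data": {"plan": "-0.001 0 0.001 0; -0.0015 0 0.002 0; -0.002 0 0.003 0; -0.0025 0 0.004 0; -0.0028 0 0.005 0; -0.003 0 0.006 0; -0.003 0 0.006 0; -0.003 0 0.006 0"}}

```text
t: 15.63
tool_pos: [0.4868, 0.0866, 0.1347]
orientation: [-0.519, -3.098, -0.0]
force: [-0.8, -0.1, 0.8]
opening: 0.0439
gripper_force: 45.0
```

```bash
python3 f.py
```

```text
16.2333 tp [0.48684343 0.08660196 0.13470481] [0. 0. 0.] to ring [ 0.0009  0.0002 -0.0031]
F [-1.57  0.13  0.48] [0.63 0.47 0.4 ] tool [ 1.53 -0.39 -0.48] T [ 0.053  0.27  -0.012]
```

Request:
{"op": "servo_tool", "data": {"plan": "-0.0003 0 0.0007 0; -0.0005 0 0.0014 0; -0.0005 0 0.0014 0; -0.0005 0 0.0014 0; -0.0005 0 0.0014 0; -0.0005 0 0.0014 0"}}

```text
t: 16.73
tool_pos: [0.4873, 0.0865, 0.1333]
orientation: [0.519, 3.098, 0.0]
force: [-1.7, 0.5, 0.8]
opening: 0.0436
gripper_force: 45.0
```

```bash
python3 f.py
python3 - <<'E'
from h import *
a=cam('scene'); w=cam('wrist'); s=status.read_state(); print(s['opening'],s['gripper_force'])
A=cv2.resize(a[0][165:255,310:370],(400,600),interpolation=cv2.INTER_CUBIC)
B=cv2.resize(w[0][240:420,260:380],(400,600),interpolation=cv2.INTER_CUBIC)
cv2.imwrite('pics/crop9.png',np.hstack([A,B]))
E
```

```text
17.3333 tp [0.48730863 0.08643017 0.13324761] [0. 0. 0.] to ring [ 0.0014  0.0002 -0.0046]
F [-1.77  1.18  1.39] [0.4  0.54 0.56] tool [ 2.06  0.53 -1.39] T [0.116 0.328 0.015]
0.04367204744962578 45.000396966934204
```

View pics/crop9.png

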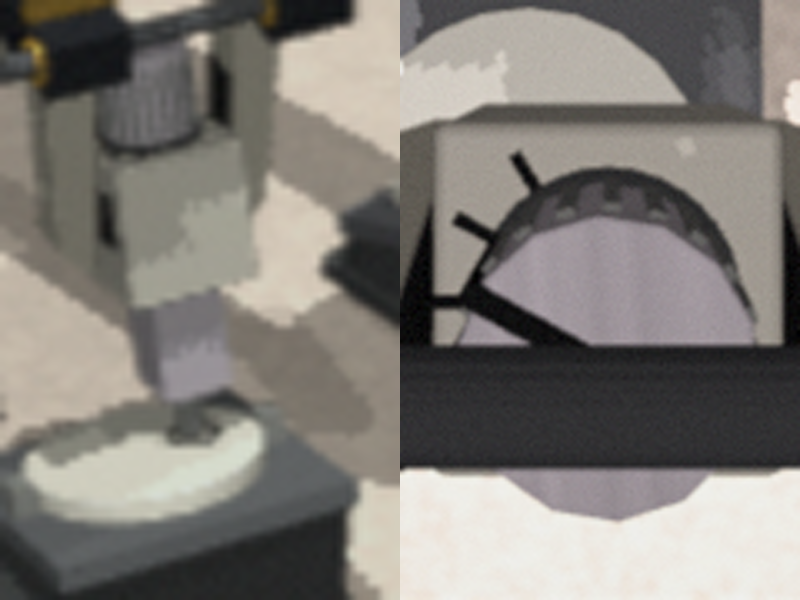

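The tip sits in the ring and the held tilt and sleeve look unchanged from crop 6. The contact force is about 4.1 N, so I'm handing in.

```bash
python3 -c "
from plant import robot
print(robot.close_job())"
```

```text
the job is handed in; nothing more can be done
None
```

The job is handed in, though no verdict came back: the sleeve was set to mark 4 in the dock, and the probe was held tip-in-ring on the round sample at about 4 N, tilted 17.7° against the face's 20° (inside the allowed 8°).

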